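# Shut the misting-line stopcock with its T-key

### The job

The misting line has been left open and the water is about to be turned back on at the main: pick up the loose T-key, feel for the stopcock's tang with a light touch until the slotted socket drops fully home over it, then turn the key clockwise until the stopcock is fully shut, with the bar square across the pipe. Never lean hard on the key or wrench it against the stop, let go and leave the key standing on the stopcock, and leave the pot, tray, rake and pot feet where they are.

Things in the scene. Friction and masses are not known exactly. Their poses are not given: they have to be found in the camera images.
- tap: Brass ball stopcock on a short copper pipe, bolted down; place and yaw differ each time. Origin on the table under the stem's vertical axis. The pipe runs along y (legs 144 mm apart, 51 mm high). Shut: tang along x, square across the pipe; fully open: tang along y, a quarter turn counterclockwise from above; hard stops at both. Never press or wrench the key on it with 50 N or more.
- tang_top (a point): Middle of the top of the stem's steel tang, 91 mm above the table, on the stem axis; axes as the stopcock's, not turning with the tang. It is an upright blade 24 mm long, 8 mm thick, 16 mm high, its top 4 mm tapered in by 2 mm at each end, 0.3 mm at each side. It starts 0.43 to 1.45 rad open (counterclockwise of shut); the angle is not measured, but is seen from above.
- shoulder (a point): Middle of the flat round brass shoulder, 36 mm across, 75 mm above the table, on which the key's socket rests when fully home; axes as the stopcock. The tang stands up from it. The stem is stiff, about 0.15 N m, and stays where left: a socket pressed on the tang's top with about 5 N slides round on it; well over 15 N may drag it along.
- key_centre (a point): Loose T-key, 0.18 to 0.29 kg, 72 mm tall, standing upright on its socket. Point on its axis, 36 mm above the underside; x along bar and slot, z up. Socket block 38 (x) by 22 mm (y), 24 mm high; round shank 10 mm thick, 32 mm long; blue bar on top. Fully home this point is 111 mm above the table; resting on top of the tang, not in line, 127 mm.
- key_bar (a point): Middle of the key's blue bar: 90 mm long (x), 14 mm wide (y), 16 mm high, 28 mm above the key's centre, right over the shank. Below the bar 32 mm of shank are free for fingertips. Bar and slot are parallel.
- key_slot (a point): Middle of the slot's mouth in the socket's underside, 36 mm below the key's centre. The slot is 26 mm (x) by 9.6 mm (y), 19 mm deep, with 0.8 mm to spare on each side of the tang, 1 mm at its ends; it fits either way round (half a turn makes no difference). Home, the bar shows the tang's direction to about 0.08 rad.
- pot_centre (a point): Olive ceramic pot, 110 mm across the rim, 95 mm high, upright; point at its centre, half-way up. Leave it alone.
- tray_centre (a point): White plastic seedling tray, 130 x 240 mm, 45 mm high; point at its centre, half-way up. Leave it alone.
- feet_centre (a point): Stack of three round dark silicone pot feet, 50 mm across, 35 mm high together; point at its centre. Leave it alone.
- rake_mid (a point): Steel root rake, 220 mm long, lying flat with its three tines up to 23 mm high at its +x end; point in the middle of its length. Leave it alone.
Mind the look-alikes: they are no part of the job. Leave any green or purple look-alike of the tap alone.

How it is judged:
On the way, in this order (a step that is already met when the one before it is completed fails the run):
1. the key's socket sits fully home over the tang, the stopcock still open (bar more than 0.22 rad from square across the pipe) (horizontal distance between key_centre and tap below 0.004 m and z of key_centre in the frame of tap between 0.108 and 0.1135 m and angle between key_centre's own z axis and vertical below 0.09 rad and angle between the x axis of key_centre and the x axis of tap, either way round above 0.22 rad), for 0.2 s.
2. the key, still fully home, has turned the stopcock shut (bar within 0.15 rad of square across the pipe) (horizontal distance between key_centre and tap below 0.004 m and z of key_centre in the frame of tap between 0.108 and 0.1135 m and angle between key_centre's own z axis and vertical below 0.09 rad and angle between the x axis of key_centre and the x axis of tap, either way round below 0.15 rad), for 0.2 s.
At the end, for the whole second after the job is handed in: The key stands fully home on the stopcock (underside within 2.5 mm of the shoulder, axis within 4 mm of the stem's, upright within 0.09 rad), its bar within 0.15 rad of square across the pipe (stopcock shut), let go and at rest (all of step 2 and linear speed of key below 0.02 m/s and contact force between the fingers and key below 0.1 N); the robot touches nothing.
It fails at once if the key presses or wrenches on the stopcock with 50 N or more (contact force between key and tap above 50 N).
It fails at once if the olive pot moved more than 15 mm (distance of pot_centre from where it was at the start of the episode above 0.015 m).
It fails at once if the seedling tray moved more than 15 mm (distance of tray_centre from where it was at the start of the episode above 0.015 m).
It fails at once if the pot feet moved more than 15 mm (distance of feet_centre from where it was at the start of the episode above 0.015 m).
It fails at once if the root rake moved more than 15 mm (distance of rake_mid from where it was at the start of the episode above 0.015 m).
It also fails if it takes over 72 s, if anything falls off the work surface, if the arm or the gripper's body presses on something with over 40 N, if the wrist force passes 120 N, or if a joint passes its speed limit or range.

### The arm

A 6-joint arm with a two-finger parallel gripper is mounted at the origin on the work surface. World frame = base frame: x ahead of the robot, y to its left, z up, the work surface at z = 0. Lengths are in m, angles in rad, forces in N, time in s.
With the tool pointing down it reaches from about 0.35 to 0.975 m from the base axis. Payload 4.9 kg.
Tool frame: the origin (TCP) lies on the centre line of the jaws, within the pads' length; the fingertips stand 8 mm ahead of it and the grasp point (between the pads) lies 11 mm behind it; z points along the fingers, y is the direction in which the jaws open and shut (so a half turn about z gives the same grasp; the last joint's range is limited). The gripper opens to 85 mm and grips with 20 to 120 N. Pads are 22 mm wide; open, the fingers measure 114 mm over their backs; the gripper's body (76 mm by 85 mm) begins 54 mm behind the grasp point. The pads swing forward as they close: fully open they stand 13 mm farther back than shut.
Start: joints at [-1.232, 0.053, 1.613, -0, 1.476, -0.119], TCP at [0.276, -0.561, 0.214] pointing down, gripper open.
Joint ranges: [-3.01, 3.01], [-1.01, 2.22], [0.06, 2.58], [-1.02, 4.17], [0.09, 2.62], [-3.14, 3.14]. Speed limits (rad/s): [2.57, 2.57, 3.14, 3.14, 3.14, 3.14].

### API

Orientations are given as a rotation vector (axis times angle).
In Python, from station import get_obs, get_image, calibration, finish_job gives the robot as it stands. The module is installed in compiled form; this text tells all that it offers.
- The arm moves only by the shell command python3 -m jog 'ROWS' [FORCE]. ROWS is JSON, a list of rows, each a list of 7 numbers: the shift along the tool's x, y, z in cm, then the turn, a rotation vector about the tool's x, y, z in rad, then the closure in counts, from 0 (fully open) to 255 (shut). In form: [[dx, dy, dz, ax, ay, az, jaw], ...]. A call has 1 to 8 rows; each row is the pose to reach, as a shift and turn from the pose measured when the call began, along the tool's axes at that moment; what a row does not reach only later rows make up. A row lasts 1/12 s, in which the tool goes at most 41.7 mm and 7.16 degrees, less where a joint would pass 70% of its speed; a pose out of reach is approached as far as the arm can. A call with a gripper value outside its range is refused whole. The fingers move at their own pace and stop on an object; FORCE is the grip in N (left out, the last holds). Time passes only in rows, so rows that repeat a pose let the fingers close. It gives the time, the measured TCP pose, the force and the opening at its end, in the units of the state.
- get_obs(): the state, without advancing time (a new reading comes with each control period).
- get_image(name): name is "scene" or "top" or "wrist"; returns the picture (480x640x3 uint8, red, green, blue); there is no depth.
- calibration(name): a dict with "vfov" (degrees; the focal length in pixels is half the picture's height over the tangent of half this angle, whatever the lens; pixels are square), "cx", "cy" (the principal point, pixels), "R" (3x3) and "t" (3): a world point X has camera coordinates R X + t. Camera axes: x right, y down, z forward; pixel columns grow to the right and rows downward; lengths in m; the calibration is good to about 2 mm. A picture is of the moment at which its call begins: read the wrist's pose just before it. calibration takes no time and is no camera call; for the wrist camera it gives the pose at the moment of the call.
- finish_job(): hands the job in, once; it reports no verdict.
The state is a dict: "t": time; "q": joint angles; "dq": joint speeds; "effort": joint torques, N m; "tool_pos": TCP position; "tool_rot": TCP orientation; "contact_force": force on the tool from outside, world axes, zero at the start; "wrist_torque": the same for the moment, N m; "opening": finger opening in m.
Only numpy, scipy, OpenCV 4.12 (cv2) and the standard library are available. Lean on these libraries where they do the work, as an engineer would, in place of code of your own. Each camera call takes 0.05 s, during which the arm holds its last target. There are 200 camera calls.

## Working session

There is one attempt and no reset: what is moved stays moved. The work goes in short steps, Python scripts to look and compute and a shell command to move; the robot and the scene stay as the last step left them, time stands still between calls to the robot, and variables do not carry over. Pictures are saved under pics/ and viewed, about 8 in all and at most 12, crops included, and the job is handed in when it is done.

```bash
mkdir -p pics; cat > h.py <<'E'
import numpy as np, cv2
from scipy.spatial.transform import Rotation as Ro
from station import get_obs,get_image,calibration
def K(c): return 240/np.tan(np.radians(c['vfov'])/2)
def px2w(c,u,v,z):
    f=K(c);R=np.array(c['R']);t=np.array(c['t'])
    d=R.T@np.array([(u-c['cx'])/f,(v-c['cy'])/f,1]);o=-R.T@t
    return o+d*(z-o[2])/d[2]
def w2px(c,X):
    p=np.array(c['R'])@np.array(X)+np.array(c['t']);f=K(c)
    return p[0]/p[2]*f+c['cx'],p[1]/p[2]*f+c['cy']
def snap(n,fn,crop=None,s=1):
    c=calibration(n);im=get_image(n)[:,:,::-1]
    cv2.imwrite('pics/raw_'+fn,im)
    if crop: u0,v0,u1,v1=crop; im=im[v0:v1,u0:u1]
    cv2.imwrite('pics/'+fn,cv2.resize(im,None,fx=s,fy=s,interpolation=cv2.INTER_CUBIC)); return c
E
python3 - <<'E'
from h import *
print(get_obs())
for n in('top','scene'):
    c=snap(n,n+'1.png'); print(n,c)
print(calibration('wrist'))
E
```

```text
{'t': 0.0, 'q': array([-1.23199914e+00,  5.33783920e-02,  1.61433003e+00,  5.99865141e-05,
        1.47599276e+00, -1.18984332e-01]), 'dq': array([ 0.00056211,  0.00089077,  0.00084474,  0.00032196, -0.00071936,
        0.00083024]), 'effort': array([ 8.99752176e-04, -3.93669105e+01, -3.70182252e+01, -2.25195248e-05,
        7.08070263e-03, -2.17411156e-06]), 'tool_pos': array([ 0.27602483, -0.55999657,  0.21232819]), 'tool_rot': array([-3.05761027e+00, -7.12333265e-01,  2.69876823e-04]), 'contact_force': array([ 0.15302936, -0.63737821,  0.15979143]), 'wrist_torque': array([-0.01853081, -0.00881685,  0.0452643 ]), 'opening': 0.08540540530858931}
top {'vfov': 46.147233499051836, 'cx': 309.9220435679432, 'cy': 244.0790671799851, 'R': array([[ 0.02902235, -0.99942899,  0.01730284],
       [-0.99434937, -0.03063453, -0.10164085],
       [ 0.10211288, -0.01425521, -0.99467067]]), 't': array([-0.06109237,  0.52719844,  1.22454145])}
scene {'vfov': 42.148662455369156, 'cx': 311.405239987147, 'cy': 237.63291183357876, 'R': array([[-0.04621044,  0.99891555, -0.0056852 ],
       [ 0.85553333,  0.03663818, -0.51644978],
       [-0.51568142, -0.02872925, -0.85629861]]), 't': array([ 0.05150277, -0.43216832,  1.75013505])}
{'vfov': 58.01931359960711, 'cx': 321.11913797107917, 'cy': 244.0865635441626, 'R': array([[ 0.44199616, -0.89701472, -0.00199719],
       [-0.86393718, -0.42629444,  0.26811489],
       [-0.24135439, -0.1167803 , -0.96338488]]), 't': array([-0.62286603, -0.03509639,  0.37973857])}
```

View pics/top1.png

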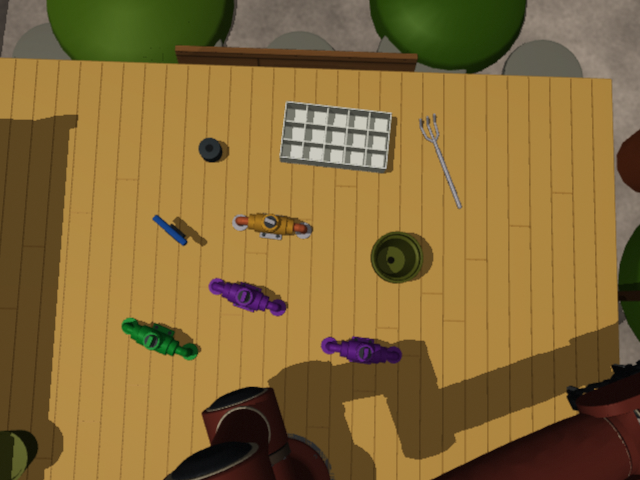

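View pics/scene1.png

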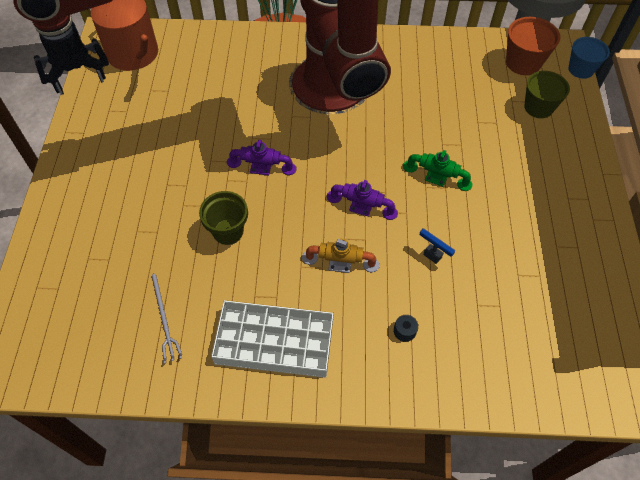

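The top view shows these candidates: brass and copper tap at (271,223), which I choose; purple look-alikes at (245,297) and (365,352); green look-alike at (152,339). The only T-key is the blue bar at (170,230). The pot is at (396,257), the feet at (210,149), the tray at (336,137) and the rake at (440,160).

```bash
python3 - <<'E'
from h import *
for n in('top','scene'):
    c=calibration(n);im=cv2.imread(f'pics/raw_{n}1.png');hsv=cv2.cvtColor(im,cv2.COLOR_BGR2HSV)
    m=cv2.inRange(hsv,(100,120,40),(125,255,255)); 
    k,l,s,ce=cv2.connectedComponentsWithStats(m)
    for i in range(1,k):
        if s[i,4]>60:
            pts=np.argwhere(l==i)[:,::-1].astype(np.float32); r=cv2.minAreaRect(pts)
            b=cv2.boxPoints(r);e=[(b[0]+b[1])/2,(b[2]+b[3])/2] if np.linalg.norm(b[0]-b[1])<np.linalg.norm(b[1]-b[2]) else [(b[1]+b[2])/2,(b[3]+b[0])/2]
            w=[px2w(c,*p,0.070) for p in e];d=w[0]-w[1]
            print(n,ce[i],s[i,4],px2w(c,*ce[i],0.069),np.linalg.norm(d),np.arctan2(d[1],d[0]))
c=calibration('top');print('tang',px2w(c,271,223,.091),'legs',px2w(c,239,222,.04),px2w(c,306,230,.04))
im=cv2.imread('pics/raw_top1.png')[195:255,145:325];a=cv2.resize(im,None,fx=4.4,fy=4.4,interpolation=cv2.INTER_CUBIC)
im=cv2.imread('pics/raw_scene1.png')[222:282,290:470];b=cv2.resize(im,None,fx=4.4,fy=4.4,interpolation=cv2.INTER_CUBIC)
cv2.imwrite('pics/c1.png',np.vstack([a,b]))
E
```

```text
top [170.03278689 230.1557377 ] 244 [0.5452762 0.2560028 0.069    ] 0.08821864363377872 0.8972497876029332
scene [587.41436926  56.28738513] 1197 [-0.06298154  0.70162478  0.069     ] 0.1668752121074526 2.48930318013906
scene [436.76071429 242.01428571] 280 [0.54733501 0.25653393 0.069     ] 0.08893661507598496 -2.247909096353907
tang [0.56450378 0.03917608 0.091     ] legs [0.57156943 0.11253949 0.04      ] [ 0.5584223  -0.03556568  0.04      ]
```

View pics/c1.png

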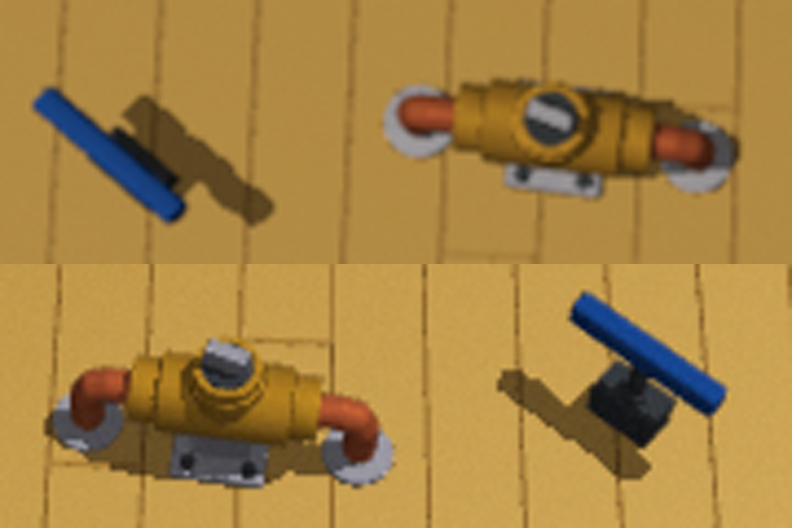

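The crop confirms that the tap is brass with a steel tang, its tang in the top view running from about (265,218) to (275,225). The key is blue with a dark socket. The tang lies at about 1.03 rad in world and the tap's x axis at about -0.09, so it is roughly 1.1 rad open. Next I move above the key.

```bash
cat >> h.py <<'E'
def plan(p,psi):
    "tool-frame shift (cm) and rotvec to reach TCP p, tool y at world yaw psi, tool pointing down"
    o=get_obs();R=Ro.from_rotvec(o['tool_rot']).as_matrix()
    y=np.array([np.cos(psi),np.sin(psi),0]);z=np.array([0,0,-1.]);T=np.c_[np.cross(y,z),y,z]
    print('plan',np.round(R.T@(np.array(p)-o['tool_pos'])*100,2),np.round(Ro.from_matrix(R.T@T).as_rotvec(),3),'t',o['t'])
E
python3 - <<'E'
from h import *
o=get_obs();R=Ro.from_rotvec(o['tool_rot']).as_matrix();c=calibration('wrist')
print('cam in tool',R.T@(-c['R'].T@c['t']-o['tool_pos']),'\n',c['R']@R)
plan([.546,.256,.2],-.674)
E
```

```text
cam in tool [ 0.06798563 -0.00108254 -0.16152328] 
 [[ 9.65762887e-06  9.99999996e-01  9.19029370e-05]
 [-9.63334886e-01  3.39612614e-05 -2.68301876e-01]
 [-2.68301878e-01 -8.59421454e-05  9.63334882e-01]]
plan [ 60.29 -61.27   1.37] [-0.002 -0.001 -0.439] t 0.1
```

```bash
python3 -m jog '[[60.3,-61.3,1,0,0,-0.439,0],[60.3,-61.3,1,0,0,-0.439,0],[60.3,-61.3,1,0,0,-0.439,0],[60.3,-61.3,1,0,0,-0.439,0],[60.3,-61.3,1,0,0,-0.439,0],[60.3,-61.3,1,0,0,-0.439,0],[60.3,-61.3,1,0,0,-0.439,0],[60.3,-61.3,1,0,0,-0.439,0]]'
python3 -c "
from h import *
plan([.546,.256,.2],-.674)"
```

```text
t: 0.77
tool_pos: [0.3806, -0.242, 0.2093]
tool_rot: [-2.829, -1.36, -0.0]
contact_force: [2.0, 0.6, 0.4]
opening: 0.0852
plan [ 49.22 -18.19   1.02] [-0.002 -0.001 -0.001] t 0.7667
```

```bash
python3 -m jog '[[49.2,-18.2,1,0,0,0,0],[49.2,-18.2,1,0,0,0,0],[49.2,-18.2,1,0,0,0,0],[49.2,-18.2,1,0,0,0,0],[49.2,-18.2,1,0,0,0,0],[49.2,-18.2,1,0,0,0,0],[49.2,-18.2,1,0,0,0,0],[49.2,-18.2,1,0,0,0,0]]'
python3 -c "
from h import *
plan([.546,.256,.2],-.674)"
```

```text
t: 1.43
tool_pos: [0.4851, 0.0746, 0.2034]
tool_rot: [-2.829, -1.361, -0.0]
contact_force: [1.3, -0.4, 0.5]
opening: 0.0857
plan [17.97 -6.57  0.37] [-0.002 -0.001 -0.   ] t 1.4333
```

```bash
python3 -m jog '[[18,-6.6,0.4,0,0,0,0],[18,-6.6,0.4,0,0,0,0],[18,-6.6,0.4,0,0,0,0],[18,-6.6,0.4,0,0,0,0],[18,-6.6,0.4,0,0,0,0],[18,-6.6,0.4,0,0,0,0],[18,-6.6,0.4,0,0,0,0],[18,-6.6,0.4,0,0,0,0]]'
python3 - <<'E'
from h import *
c=snap('wrist','w1.png')
im=cv2.imread('pics/raw_w1.png');hsv=cv2.cvtColor(im,cv2.COLOR_BGR2HSV)
m=cv2.inRange(hsv,(100,120,40),(125,255,255)); k,l,s,ce=cv2.connectedComponentsWithStats(m)
for i in range(1,k):
    if s[i,4]>300:
        p=np.argwhere(l==i)[:,::-1].astype(np.float32);b=cv2.boxPoints(cv2.minAreaRect(p));print(s[i,4],b)
        w=np.array([px2w(c,*q,.072) for q in b]);print(w.mean(0),[(np.linalg.norm(d),np.arctan2(d[1],d[0])) for d in (w[0]-w[1],w[1]-w[2])])
o=get_obs();print(o['tool_pos'],o['tool_rot'])
E
```

```text
t: 2.1
tool_pos: [0.5455, 0.256, 0.1991]
tool_rot: [-2.829, -1.361, 0.002]
contact_force: [0.4, 0.4, 0.8]
opening: 0.0855
2433 [[314. 157.]
 [334. 157.]
 [334. 284.]
 [314. 284.]]
[0.54787915 0.25784005 0.072     ] [(np.float64(0.013105099900613856), np.float64(2.4676069793565234)), (np.float64(0.08867144188391665), np.float64(0.9046165018846146))]
[0.54561277 0.25553093 0.19930627] [-2.83000807e+00 -1.35956878e+00  1.27594885e-03]
```

View pics/w1.png

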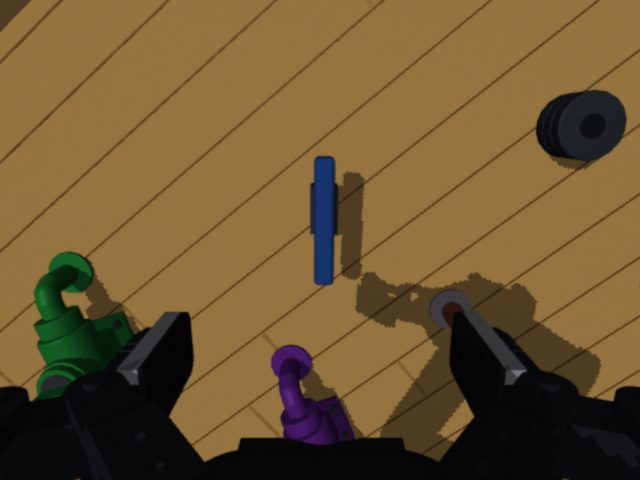

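The bar is upright in the wrist image at (324,220), in line with the tool's x axis. The purple and green taps and the feet stand clear of it. I go down onto the bar and grip it.

```bash
python3 -m jog '[[0.2,0,5,0,0,0,0],[0.2,0,9,0,0,0,0],[0.2,0,12,0,0,0,0],[0.2,0,13.6,0,0,0,0],[0.2,0,14.6,0,0,0,0],[0.2,0,14.6,0,0,0,0],[0.2,0,14.6,0,0,0,0],[0.2,0,14.6,0,0,0,0]]' 50
python3 -m jog '[[0,0,0,0,0,0,160],[0,0,0,0,0,0,255],[0,0,0,0,0,0,255],[0,0,0,0,0,0,255],[0,0,0,0,0,0,255],[0,0,0,0,0,0,255],[0,0,0,0,0,0,255],[0,0,0,0,0,0,255]]' 50
python3 -m jog '[[0,0,0,0,0,0,255],[0,0,0,0,0,0,255],[0,0,0,0,0,0,255],[0,0,0,0,0,0,255]]' 50
python3 - <<'E'
from h import *
o=get_obs();print(o['tool_pos'],o['tool_rot'],o['contact_force'])
E
```

```text
t: 2.82
tool_pos: [0.5484, 0.2574, 0.0559]
tool_rot: [-2.831, -1.359, -0.005]
contact_force: [0.2, -0.3, -0.2]
opening: 0.0858
t: 3.48
tool_pos: [0.5483, 0.2574, 0.0557]
tool_rot: [-2.831, -1.359, -0.005]
contact_force: [-0.7, 0.4, -0.5]
opening: 0.0004
t: 3.82
tool_pos: [0.5483, 0.2574, 0.0557]
tool_rot: [-2.831, -1.359, -0.005]
contact_force: [-0.2, 0.3, 0.2]
opening: 0.0001
[0.54830185 0.25737389 0.05573455] [-2.83097278 -1.35899029 -0.00477481] [-0.24465715  0.28092868  0.19927241]
```

The jaws closed to 0 mm, so the bar isn't between them. I look before moving.

```bash
python3 - <<'E'
from h import *
snap('wrist','w2.png');snap('scene','s2.png')
a=cv2.imread('pics/raw_w2.png');b=cv2.imread('pics/raw_s2.png')[170:320,340:540]
cv2.imwrite('pics/c2.png',np.vstack([cv2.resize(a,(400,300)),cv2.resize(b,(400,300))]))
E
```

```text
(no output)
```

View pics/c2.png

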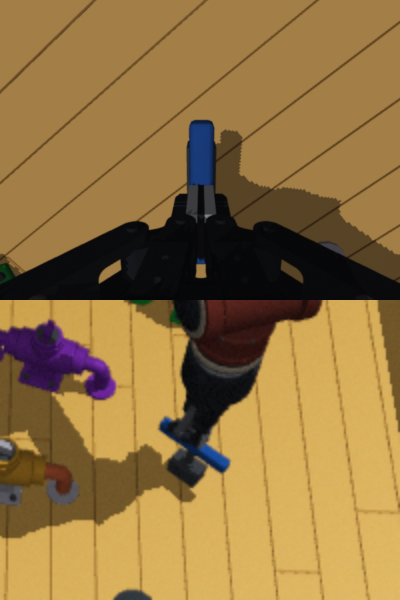

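```bash
python3 - <<'E'
from h import *
a=cv2.imread('pics/raw_w2.png')[180:460,180:460]
cv2.imwrite('pics/c3.png',cv2.resize(cv2.convertScaleAbs(a,alpha=1.8,beta=20),(600,600),interpolation=cv2.INTER_CUBIC))
E
```

```text
(no output)
```

View pics/c3.png

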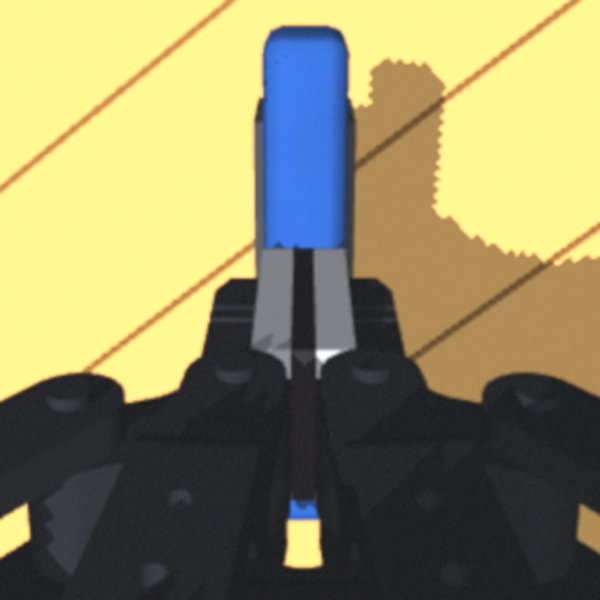

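Geometry says the bar is between the pads, but the opening reads 0. I test with a small lift: if the key is held, the bar stays put in the wrist image and the scene shadow shifts.

```bash
python3 -m jog '[[0,0,-0.5,0,0,0,255],[0,0,-1.5,0,0,0,255],[0,0,-3,0,0,0,255],[0,0,-3,0,0,0,255],[0,0,-3,0,0,0,255]]' 50
python3 - <<'E'
from h import *
snap('wrist','w3.png');snap('scene','s3.png')
for f in('w2','w3','s2','s3'):
    im=cv2.imread(f'pics/raw_{f}.png');hsv=cv2.cvtColor(im,cv2.COLOR_BGR2HSV)
    m=cv2.inRange(hsv,(100,120,40),(125,255,255)); k,l,s,ce=cv2.connectedComponentsWithStats(m)
    print(f,[(s[i].tolist(),ce[i].round(1)) for i in range(1,k) if s[i,4]>30])
print(get_obs()['tool_pos'])
a=cv2.imread('pics/raw_w3.png')[130:460,160:480];b=cv2.imread('pics/raw_s3.png')[190:290,380:480]
cv2.imwrite('pics/c4.png',np.hstack([cv2.resize(cv2.convertScaleAbs(x,alpha=1.6,beta=15),(390,390),interpolation=cv2.INTER_CUBIC) for x in(a,b)]))
E
```

```text
t: 4.33
tool_pos: [0.5495, 0.2577, 0.0877]
tool_rot: [-2.831, -1.359, -0.011]
contact_force: [0.4, -0.1, -0.6]
opening: -0.0002
w2 [([302, 193, 40, 103, 3953], array([321.9, 244.6])), ([314, 413, 15, 9, 113], array([321. , 417.4]))]
w3 [([304, 185, 33, 112, 3521], array([319.8, 240.5]))]
s2 [([569, 37, 41, 41, 1216], array([587.2,  56.3])), ([420, 229, 35, 27, 185], array([439.4, 244.5]))]
s3 [([569, 37, 41, 41, 1216], array([587.2,  56.3])), ([420, 229, 35, 27, 278], array([436.9, 242.2]))]
[0.54815526 0.25723728 0.08565813]
```

View pics/c4.png

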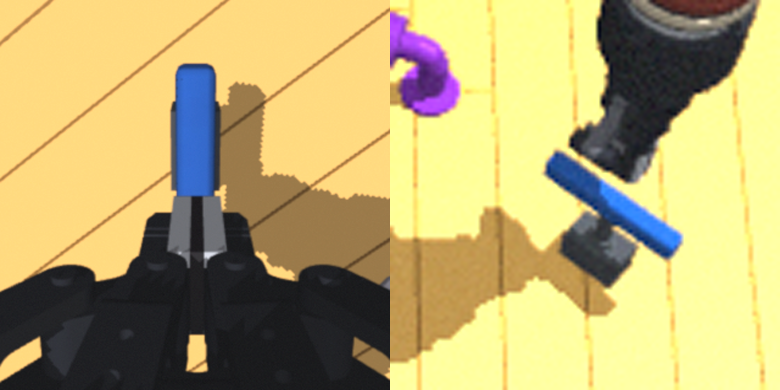

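The key didn't move. The bar has the same box in the scene image before and after, and the wrist image shows the jaws shut above it. By triangulation, the open tips at about (180,313) in the first wrist picture lie about 27 mm farther back than the stated tool frame. I open and go about 27 mm lower, where the socket and table leave room.

```bash
python3 -m jog '[[0,0,0,0,0,0,0],[0,0,0,0,0,0,0],[0,0,0,0,0,0,0],[0,0,0,0,0,0,0],[0,0,0,0,0,0,0],[0,0,0,0,0,0,0],[0,0,0,0,0,0,0],[0,0,0,0,0,0,0]]' 50
python3 -m jog '[[0,0,2,0,0,0,0],[0,0,4,0,0,0,0],[0,0,5,0,0,0,0],[0,0,5.9,0,0,0,0],[0,0,5.9,0,0,0,0],[0,0,5.9,0,0,0,0]]' 50
python3 -m jog '[[0,0,0,0,0,0,160],[0,0,0,0,0,0,220],[0,0,0,0,0,0,255],[0,0,0,0,0,0,255],[0,0,0,0,0,0,255],[0,0,0,0,0,0,255],[0,0,0,0,0,0,255],[0,0,0,0,0,0,255]]' 50
```

```text
t: 5.1
tool_pos: [0.5481, 0.2573, 0.0857]
tool_rot: [-2.831, -1.359, -0.005]
contact_force: [-0.2, 0.0, -0.4]
opening: 0.0855
t: 5.6
tool_pos: [0.5482, 0.2574, 0.0265]
tool_rot: [-2.831, -1.359, -0.004]
contact_force: [-0.3, -0.2, 0.1]
opening: 0.0849
t: 6.27
tool_pos: [0.5486, 0.2575, 0.027]
tool_rot: [-2.831, -1.359, -0.005]
contact_force: [1.0, -0.9, 1.9]
opening: 0.0131
```

Opening is about 13 mm, so the bar is held now. I lift it and check.

```bash
python3 -m jog '[[0,0,-0.5,0,0,0,255],[0,0,-2,0,0,0,255],[0,0,-5,0,0,0,255],[0,0,-9,0,0,0,255],[0,0,-13.3,0,0,0,255],[0,0,-13.3,0,0,0,255],[0,0,-13.3,0,0,0,255],[0,0,-13.3,0,0,0,255]]' 50
python3 - <<'E'
from h import *
plan([.523,-.030,.16],-.541);print(get_obs()['contact_force'])
E
```

```text
t: 6.93
tool_pos: [0.5476, 0.2569, 0.1592]
tool_rot: [-2.831, -1.359, -0.003]
contact_force: [-0.9, -0.6, -2.9]
opening: 0.0131
plan [-23.93  16.03  -0.14] [-0.    -0.003 -0.135] t 6.9333
[-0.91951538 -0.57312476 -2.9274027 ]
```

Force is -2.9 N, which matches the key's weight. I move on to a view point short of the tap.

```bash
python3 -m jog '[[-3,2,0,0,0,-0.06,255],[-6,4,0,0,0,-0.135,255],[-9,6,0,0,0,-0.135,255],[-12,8,0,0,0,-0.135,255],[-15,10,0,0,0,-0.135,255],[-18,12,0,0,0,-0.135,255],[-21,14,0,0,0,-0.135,255],[-23.9,16,0,0,0,-0.135,255]]' 50
python3 -m jog '[[0,0,0,0,0,0,255],[0,0,0,0,0,0,255],[0,0,0,0,0,0,255],[0,0,0,0,0,0,255]]' 50
python3 - <<'E'
from h import *
c=snap('wrist','w5.png');np.savez('w5.npz',**{k:np.array(v) for k,v in c.items()})
o=get_obs();print(o['tool_pos'],o['tool_rot'],o['contact_force'])
E
```

```text
t: 7.6
tool_pos: [0.5204, -0.0308, 0.155]
tool_rot: [-2.729, -1.545, 0.004]
contact_force: [0.2, -0.2, -2.2]
opening: 0.0132
t: 7.93
tool_pos: [0.5195, -0.0297, 0.1534]
tool_rot: [-2.727, -1.545, 0.007]
contact_force: [-0.6, 0.0, -2.3]
opening: 0.013
[ 0.51987801 -0.02958577  0.15396365] [-2.72688039 -1.54645289  0.00570054] [ 0.09909219 -0.27212235 -1.54385317]
```

View pics/w5.png

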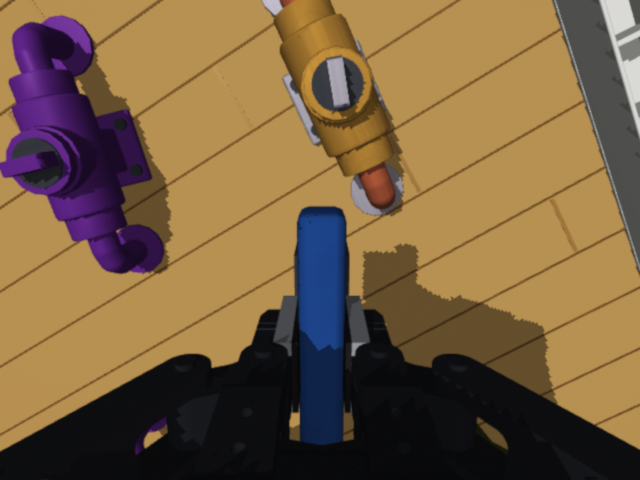

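The tang is at about (338,83), near-vertical in the wrist image and close to the bar's direction. The held bar is at (322,270). I refine both by segmentation.

```bash
python3 - <<'E'
from h import *
c=dict(np.load('w5.npz'));im=cv2.imread('pics/raw_w5.png');hsv=cv2.cvtColor(im,cv2.COLOR_BGR2HSV)
def big(m,lim=None):
    k,l,s,ce=cv2.connectedComponentsWithStats(m);i=1+np.argmax(s[1:,4]);return np.argwhere(l==i)[:,::-1].astype(np.float32),s[i]
def axis(p,z):
    w=np.array([px2w(c,*q,z) for q in p])[:,:2]; r=cv2.minAreaRect((w*1e4).astype(np.float32));b=cv2.boxPoints(r)/1e4
    e=np.array([b[1]-b[0],b[2]-b[1]]);n=np.linalg.norm(e,axis=1);d=e[n.argmax()]
    cc=np.array(r[0])/1e4; C=np.cov((w-w.mean(0)).T);v=np.linalg.eigh(C)[1][:,1]
    print('centre',cc.round(4),'mean',w.mean(0).round(4),'size',n.round(4),'yaw rect',round(np.arctan2(d[1],d[0])%np.pi,3),'pca',round(np.arctan2(v[1],v[0])%np.pi,3))
m=np.zeros(im.shape[:2],np.uint8);m[50:115,310:366]=cv2.inRange(hsv,(0,0,120),(180,70,255))[50:115,310:366]
p,s=big(m);print('tang px',s);axis(p,.091)
m=np.zeros_like(m);m[0:210,250:420]=cv2.inRange(hsv,(17,190,60),(30,255,255))[0:210,250:420]
m2=cv2.inRange(hsv,(100,120,40),(125,255,255));p,s=big(m2);print('bar',s)
for v in range(215,300,20):
    r=p[p[:,1]==v][:,0];print(v,r.min(),r.max(),end=' | ')
# bar far end & direction at bar top z
zt=.154+.045
t=p[p[:,1].argmin()];rows=[(p[p[:,1]==v][:,0].min()/2+p[p[:,1]==v][:,0].max()/2,v) for v in (225,280)]
a,b=[px2w(c,*q,zt) for q in (rows[1],rows[0])];d=(b-a)[:2];d/=np.linalg.norm(d)
e=px2w(c,rows[0][0],s[1],zt)[:2];print('\nbar yaw',np.arctan2(d[1],d[0]),'centre',e-d*.045,'tcp .5199,-.0296')
# copper legs / pipe axis: collar centre line from dark hub circle
g=np.zeros_like(m);g[45:125,300:375]=255
cop=cv2.inRange(hsv,(3,130,60),(14,255,255));p,s=big(cop[0:215,250:420].copy());print('copper',s)
cv2.imwrite('pics/c5.png',cv2.resize(im[0:220,240:420],None,fx=2.7,fy=2.7,interpolation=cv2.INTER_CUBIC))
E
```

```text
tang px [327  57  22  49 759]
centre [0.5706 0.0426] mean [0.5706 0.0428] size [0.0078 0.0215] yaw rect 1.212 pca 1.209
bar [  297   207    49   238 10603]
215 300.0 342.0 | 235 298.0 345.0 | 255 297.0 345.0 | 275 298.0 345.0 | 295 298.0 345.0 | 
bar yaw 1.0315237153928745 centre [ 0.52011919 -0.02804442] tcp .5199,-.0296
copper [ 108  162   37   46 1048]
```

View pics/c5.png

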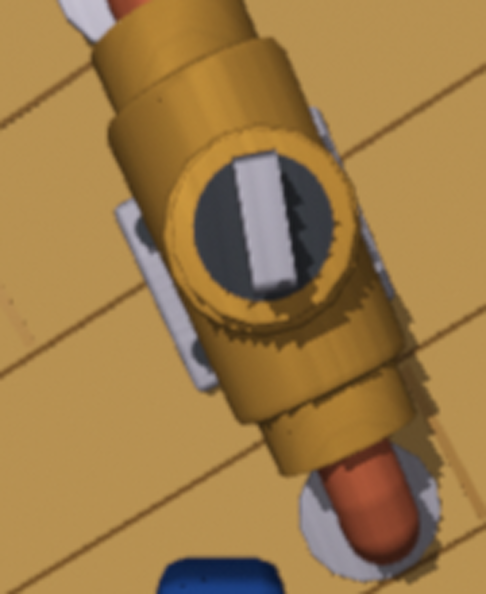

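```bash
python3 - <<'E'
from h import *
plan([.547,-.018,.155],-.371)
E
```

```text
plan [ 2.39  1.73 -0.12] [-0.008 -0.001 -0.168] t 7.9833
```

```bash
python3 -m jog '[[1.2,0.9,-0.1,-0.004,0,-0.09,255],[2.4,1.7,-0.1,-0.008,0,-0.17,255],[2.4,1.7,-0.1,-0.008,0,-0.17,255],[2.4,1.7,-0.1,-0.008,0,-0.17,255],[2.4,1.7,-0.1,-0.008,0,-0.17,255],[2.4,1.7,-0.1,-0.008,0,-0.17,255]]' 50
cat > m.py <<'E'
from h import *
import sys
def tang(fn):
    c=snap('wrist',fn);o=get_obs();im=cv2.imread('pics/raw_'+fn);hsv=cv2.cvtColor(im,cv2.COLOR_BGR2HSV)
    u,v=map(int,w2px(c,[.5706,.0426,.091]));m=np.zeros(im.shape[:2],np.uint8);sl=np.s_[max(v-34,0):v+34,u-30:u+30]
    m[sl]=cv2.inRange(hsv,(0,0,120),(180,70,255))[sl]
    k,l,s,ce=cv2.connectedComponentsWithStats(m);i=1+np.argmax(s[1:,4]);p=np.argwhere(l==i)[:,::-1]
    w=np.array([px2w(c,*q,.091) for q in p])[:,:2];r=cv2.minAreaRect((w*1e4).astype(np.float32));b=cv2.boxPoints(r)/1e4
    e=np.array([b[1]-b[0],b[2]-b[1]]);n=np.linalg.norm(e,axis=1);d=e[n.argmax()]
    print('tang px',s[i],'c',np.round(np.array(r[0])/1e4,4),w.mean(0).round(4),n.round(4),'yaw',round(np.arctan2(d[1],d[0])%np.pi,3),'pca',np.arctan2(*np.linalg.eigh(np.cov(w.T))[1][::-1,1])%np.pi)
    m=cv2.inRange(hsv,(100,120,40),(125,255,255));k,l,s,ce=cv2.connectedComponentsWithStats(m);i=1+np.argmax(s[1:,4]);p=np.argwhere(l==i)[:,::-1]
    zt=o['tool_pos'][2]+.045;v0=s[i,1];mid=lambda v:(p[p[:,1]==v][:,0].min()+p[p[:,1]==v][:,0].max())/2
    vs=np.arange(v0+12,v0+75,4);P=np.array([px2w(c,mid(v),v,zt)[:2] for v in vs]);d=P[0]-P[-1];d/=np.linalg.norm(d)
    e=px2w(c,mid(vs[0]),v0,zt)[:2];R=Ro.from_rotvec(o['tool_rot']).as_matrix()
    cb=e-d*.045;print('bar yaw',np.arctan2(d[1],d[0]),'toolx yaw',np.arctan2(R[1,0],R[0,0]),'bar c',cb,'tcp',o['tool_pos'],'off in tool',(R.T@np.r_[cb-o['tool_pos'][:2],0])[:2],'tilt',R[:2,2])
    cv2.imwrite('pics/'+fn,cv2.resize(im[:,200:440],None,fx=1.25,fy=1.25))
tang(sys.argv[1])
E
python3 m.py w6.png
```

```text
t: 8.48
tool_pos: [0.5463, -0.0175, 0.1547]
tool_rot: [-2.591, -1.775, -0.001]
contact_force: [0.2, -0.7, -1.9]
opening: 0.0131
tang px [318 110  15  44 628] c [0.5708 0.0425] [0.5707 0.0429] [0.0071 0.021 ] yaw 1.199 pca 1.179981696880008
bar yaw 1.2016226306721407 toolx yaw 1.2012356033125449 bar c [ 0.54633213 -0.01561327] tcp [ 0.54633781 -0.01763841  0.15474914] off in tool [ 0.00188636 -0.00073679] tilt [0.00037158 0.00047725]
```

View pics/w6.png

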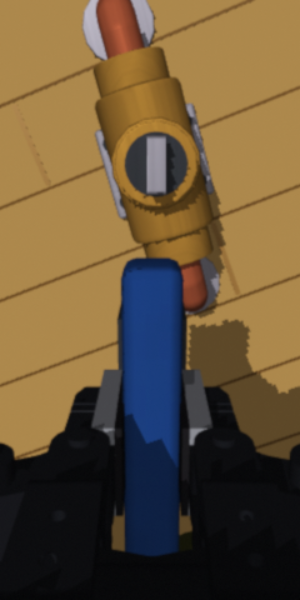

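The tang centre is (0.5708, 0.0426) at yaw 1.19; the bar is at 1.20, already in line. I move over it and lower gently.

```bash
python3 -c "
from h import *
plan([.5714,.0424,.155],-.375)"
```

```text
plan [ 6.5   0.17 -0.02] [ 0.    -0.001  0.005] t 8.5333
```

```bash
python3 -m jog '[[2,0.1,0,0,0,0,255],[4,0.1,0,0,0,0,255],[5.5,0.17,0,0,0,0,255],[6.5,0.17,0,0,0,0.005,255],[6.5,0.17,1.5,0,0,0.005,255],[6.5,0.17,2.5,0,0,0.005,255],[6.5,0.17,3,0,0,0.005,255],[6.5,0.17,3,0,0,0.005,255]]' 50
python3 -c "
from h import *
plan([.5714,.0424,.120],-.375); print(get_obs()['contact_force'])"
```

```text
t: 9.2
tool_pos: [0.5696, 0.0421, 0.1224]
tool_rot: [-2.595, -1.767, 0.005]
contact_force: [-0.6, -0.3, -2.9]
opening: 0.0131
plan [0.1  0.15 0.24] [-0.004  0.001 -0.   ] t 9.2
[-0.64045467 -0.29090728 -2.92125251]
```

```bash
python3 -m jog '[[0.1,0.15,0.1,-0.004,0,0,255],[0.1,0.15,0.2,-0.004,0,0,255],[0.1,0.15,0.3,-0.004,0,0,255],[0.1,0.15,0.3,-0.004,0,0,255]]' 50
python3 -c "
from h import *
plan([.5714,.0424,.118],-.375); print(get_obs()['contact_force'],get_obs()['tool_pos'])"
```

```text
t: 9.53
tool_pos: [0.5716, 0.0422, 0.1197]
tool_rot: [2.596, 1.767, -0.001]
contact_force: [-0.1, 0.2, -1.4]
opening: 0.0132
plan [ 0.01 -0.02  0.17] [ 0.001  0.001 -0.001] t 9.5333
[-0.12748249  0.150908   -1.44043973] [0.57156395 0.04224064 0.11966865]
```

```bash
for i in 1 ; do python3 -m jog '[[0,0,0.1,0,0,0,255],[0,0,0.15,0,0,0,255],[0,0,0.15,0,0,0,255]]' 50; done
python3 -m jog '[[0,0,0.1,0,0,0,255],[0,0,0.1,0,0,0,255]]' 50
```

```text
t: 9.78
tool_pos: [0.5716, 0.0422, 0.1183]
tool_rot: [2.596, 1.767, -0.0]
contact_force: [0.5, 0.3, -2.5]
opening: 0.0133
t: 9.95
tool_pos: [0.5716, 0.0422, 0.1172]
tool_rot: [2.596, 1.767, -0.001]
contact_force: [-0.6, -0.4, -1.7]
opening: 0.0132
```

```bash
python3 -m jog '[[0,0,0.1,0,0,0,255],[0,0,0.1,0,0,0,255]]' 50; python3 -m jog '[[0,0,0.1,0,0,0,255],[0,0,0.1,0,0,0,255]]' 50
```

```text
t: 10.12
tool_pos: [0.5714, 0.0423, 0.1159]
tool_rot: [2.597, 1.767, -0.001]
contact_force: [0.7, 0.5, -2.3]
opening: 0.0131
t: 10.28
tool_pos: [0.5713, 0.0423, 0.1146]
tool_rot: [2.597, 1.767, -0.002]
contact_force: [-0.8, -0.2, -2.0]
opening: 0.013
```

```bash
python3 -m jog '[[0,0,0.1,0,0,0,255],[0,0,0.2,0,0,0,255],[0,0,0.2,0,0,0,255]]' 50; python3 -m jog '[[0,0,0.1,0,0,0,255],[0,0,0.2,0,0,0,255],[0,0,0.2,0,0,0,255]]' 50
```

```text
t: 10.53
tool_pos: [0.571, 0.0423, 0.1123]
tool_rot: [2.597, 1.768, -0.002]
contact_force: [-0.3, 0.8, -1.7]
opening: 0.0132
t: 10.78
tool_pos: [0.5708, 0.0423, 0.1099]
tool_rot: [-2.597, -1.768, 0.003]
contact_force: [-1.0, 0.4, -1.2]
opening: 0.0132
```

```bash
python3 -m jog '[[0,0,0.1,0,0,0,255],[0,0,0.2,0,0,0,255],[0,0,0.2,0,0,0,255]]' 50; python3 -m jog '[[0,0,0.1,0,0,0,255],[0,0,0.2,0,0,0,255],[0,0,0.2,0,0,0,255]]' 50
```

```text
t: 11.03
tool_pos: [0.5707, 0.0423, 0.1076]
tool_rot: [-2.597, -1.767, 0.003]
contact_force: [-0.1, 0.1, -2.1]
opening: 0.0131
t: 11.28
tool_pos: [0.5706, 0.0423, 0.1054]
tool_rot: [-2.597, -1.767, 0.004]
contact_force: [0.5, 0.5, -3.0]
opening: 0.013
```

```bash
python3 -m jog '[[0,0,0.1,0,0,0,255],[0,0,0.1,0,0,0,255]]' 50; python3 -m jog '[[0,0,0.1,0,0,0,255],[0,0,0.1,0,0,0,255]]' 50
```

```text
t: 11.45
tool_pos: [0.5706, 0.0423, 0.1041]
tool_rot: [-2.597, -1.767, 0.004]
contact_force: [-0.5, 0.6, -2.5]
opening: 0.013
t: 11.62
tool_pos: [0.5705, 0.0423, 0.103]
tool_rot: [-2.597, -1.767, 0.004]
contact_force: [-0.3, -0.4, -2.7]
opening: 0.013
```

```bash
python3 -m jog '[[0,0,0.07,0,0,0,255],[0,0,0.07,0,0,0,255]]' 50; python3 -m jog '[[0,0,0.07,0,0,0,255],[0,0,0.07,0,0,0,255]]' 50
```

```text
t: 11.78
tool_pos: [0.5705, 0.0422, 0.1022]
tool_rot: [-2.597, -1.767, 0.004]
contact_force: [0.4, 0.4, -2.7]
opening: 0.0132
t: 11.95
tool_pos: [0.5707, 0.0422, 0.102]
tool_rot: [-2.597, -1.768, 0.004]
contact_force: [-1.0, -0.6, 0.1]
opening: 0.013
```

Contact at TCP z 0.102, as expected for fully home: the key's weight has just been taken up, light touch. I hold there, then begin the clockwise turn.

```bash
python3 -m jog '[[0,0,0,0,0,0,255],[0,0,0,0,0,0,255],[0,0,0,0,0,0,255],[0,0,0,0,0,0.05,255],[0,0,0,0,0,0.1,255],[0,0,0,0,0,0.15,255],[0,0,0,0,0,0.2,255],[0,0,0,0,0,0.2,255]]' 50
cat > p.py <<'E'
from h import *
import sys
o=get_obs();R=Ro.from_rotvec(o['tool_rot']).as_matrix();yaw=np.arctan2(R[1,0],R[0,0])
print('yaw',yaw.round(3),'pos',o['tool_pos'].round(4),'F',o['contact_force'].round(1),'T',o['wrist_torque'].round(2),'Ftool',(R.T@o['contact_force']).round(1),'t',o['t'])
plan([.5707,.0422,.102],yaw-np.pi/2)
E
python3 p.py
```

```text
t: 12.62
tool_pos: [0.5712, 0.0422, 0.102]
tool_rot: [2.76, 1.499, -0.002]
contact_force: [1.5, 0.1, -2.8]
opening: 0.0131
yaw 0.995 pos [0.5712 0.0422 0.102 ] F [ 1.5  0.1 -2.8] T [ 0.01 -0.37  0.09] Ftool [1.  1.2 2.8] t 12.6167
plan [-0.03 -0.04  0.  ] [0.    0.001 0.   ] t 12.6167
```

```bash
python3 -m jog '[[0,0,0,0,0,0.06,255],[0,0,0,0,0,0.12,255],[0,0,0,0,0,0.18,255],[0,0,0,0,0,0.24,255],[0,0,0,0,0,0.3,255],[0,0,0,0,0,0.3,255]]' 50; python3 p.py
```

```text
t: 13.12
tool_pos: [0.5714, 0.0421, 0.102]
tool_rot: [2.953, 1.07, -0.001]
contact_force: [1.0, -1.0, -2.2]
opening: 0.0131
yaw 0.695 pos [0.5714 0.0421 0.102 ] F [ 1.  -1.  -2.2] T [-0.07 -0.22  0.09] Ftool [0.2 1.4 2.2] t 13.1167
plan [-0.05 -0.05  0.  ] [0.001 0.001 0.   ] t 13.1167
```

```bash
python3 -m jog '[[0,0,0,0,0,0.06,255],[0,0,0,0,0,0.12,255],[0,0,0,0,0,0.18,255],[0,0,0,0,0,0.24,255],[0,0,0,0,0,0.3,255],[0,0,0,0,0,0.36,255],[0,0,0,0,0,0.4,255],[0,0,0,0,0,0.4,255]]' 50; python3 p.py
```

```text
t: 13.78
tool_pos: [0.5716, 0.0419, 0.102]
tool_rot: [3.105, 0.464, 0.0]
contact_force: [1.5, -0.2, -1.6]
opening: 0.0134
yaw 0.297 pos [0.5716 0.0419 0.102 ] F [ 1.5 -0.2 -1.6] T [-0.15 -0.32  0.09] Ftool [1.3 0.7 1.6] t 13.7833
plan [-0.07 -0.05  0.  ] [0.002 0.    0.   ] t 13.7833
```

```bash
python3 -m jog '[[0,0,0,0,0,0.06,255],[0,0,0,0,0,0.12,255],[0,0,0,0,0,0.18,255],[0,0,0,0,0,0.24,255],[0,0,0,0,0,0.28,255],[0,0,0,0,0,0.28,255]]' 50; python3 p.py
```

```text
t: 14.28
tool_pos: [0.5716, 0.0418, 0.102]
tool_rot: [3.139, 0.03, 0.001]
contact_force: [1.2, -0.8, -1.9]
opening: 0.0131
yaw 0.019 pos [0.5716 0.0418 0.102 ] F [ 1.2 -0.8 -1.9] T [-0.17 -0.25  0.05] Ftool [1.2 0.8 1.9] t 14.2833
plan [-0.09 -0.04  0.  ] [ 0.002 -0.    -0.   ] t 14.2833
```

```bash
python3 -m jog '[[0,0,0,0,0,0.04,255],[0,0,0,0,0,0.06,255],[0,0,0,0,0,0.06,255]]' 50; python3 p.py;  python3 -m jog '[[0,0,0,0,0,0.03,255],[0,0,0,0,0,0.03,255]]' 50; python3 p.py
```

```text
t: 14.53
tool_pos: [0.5716, 0.0417, 0.102]
tool_rot: [3.139, -0.062, 0.001]
contact_force: [1.4, -1.0, -2.6]
opening: 0.0131
yaw -0.04 pos [0.5716 0.0417 0.102 ] F [ 1.4 -1.  -2.6] T [-0.17 -0.15  0.1 ] Ftool [1.4 0.9 2.6] t 14.5333
plan [-0.1  -0.04  0.  ] [ 0.002 -0.001 -0.   ] t 14.5333
t: 14.7
tool_pos: [0.5716, 0.0417, 0.102]
tool_rot: [3.138, -0.107, 0.001]
contact_force: [0.7, -0.2, -1.8]
opening: 0.0133
yaw -0.068 pos [0.5716 0.0417 0.102 ] F [ 0.7 -0.2 -1.8] T [-0.13 -0.18  0.12] Ftool [0.7 0.2 1.8] t 14.7
plan [-0.1  -0.04  0.  ] [ 0.002 -0.001 -0.   ] t 14.7
```

```bash
python3 -m jog '[[0,0,0,0,0,0.03,255],[0,0,0,0,0,0.03,255]]' 50; python3 p.py;  python3 -m jog '[[0,0,0,0,0,0.03,255],[0,0,0,0,0,0.03,255]]' 50; python3 p.py
```

```text
t: 14.87
tool_pos: [0.5716, 0.0417, 0.102]
tool_rot: [3.136, -0.152, 0.001]
contact_force: [1.5, -0.4, -1.5]
opening: 0.0127
yaw -0.097 pos [0.5716 0.0417 0.102 ] F [ 1.5 -0.4 -1.5] T [-0.14 -0.15  0.12] Ftool [1.5 0.2 1.5] t 14.8667
plan [-0.1  -0.04  0.  ] [ 0.002 -0.001 -0.   ] t 14.8667
t: 15.03
tool_pos: [0.5716, 0.0417, 0.102]
tool_rot: [3.133, -0.197, 0.001]
contact_force: [1.3, -1.5, -2.1]
opening: 0.0135
yaw -0.126 pos [0.5716 0.0417 0.102 ] F [ 1.3 -1.5 -2.1] T [-0.16 -0.15  0.11] Ftool [1.4 1.3 2.1] t 15.0333
plan [-0.1  -0.04  0.  ] [ 0.002 -0.001 -0.   ] t 15.0333
```

```bash
python3 -m jog '[[0,0,0,0,0,0.02,255],[0,0,0,0,0,0.02,255]]' 50; python3 p.py;  python3 -m jog '[[0,0,0,0,0,0.015,255],[0,0,0,0,0,0.015,255]]' 50; python3 p.py
```

```text
t: 15.2
tool_pos: [0.5716, 0.0417, 0.102]
tool_rot: [3.131, -0.228, 0.001]
contact_force: [0.9, 0.3, -2.3]
opening: 0.0133
yaw -0.145 pos [0.5716 0.0417 0.102 ] F [ 0.9  0.3 -2.3] T [-0.13 -0.18  0.18] Ftool [ 0.8 -0.5  2.3] t 15.2
plan [-0.1  -0.04 -0.  ] [ 0.002 -0.001 -0.   ] t 15.2
t: 15.37
tool_pos: [0.5716, 0.0417, 0.102]
tool_rot: [3.129, -0.252, 0.001]
contact_force: [1.5, -0.5, -0.9]
opening: 0.013
yaw -0.16 pos [0.5716 0.0417 0.102 ] F [ 1.5 -0.5 -0.9] T [-0.13 -0.18  0.1 ] Ftool [1.5 0.2 0.9] t 15.3667
plan [-0.1  -0.04 -0.  ] [ 0.002 -0.001 -0.   ] t 15.3667
```

```bash
python3 - <<'E'
from h import *
def cop(c,im,box,z):
    hsv=cv2.cvtColor(im,cv2.COLOR_BGR2HSV);u0,v0,u1,v1=box
    for nm,lo,hi in(('copper',(2,120,60),(13,255,255)),('white',(0,0,120),(180,60,255))):
        m=np.zeros(im.shape[:2],np.uint8);m[v0:v1,u0:u1]=cv2.inRange(hsv,lo,hi)[v0:v1,u0:u1]
        k,l,s,ce=cv2.connectedComponentsWithStats(m);o=[(s[i,4],ce[i].round(1),px2w(c,*ce[i],z if nm=='copper' else .002)[:2].round(4)) for i in range(1,k) if s[i,4]>15]
        if nm=='copper' and len(o)>1:
            o.sort(key=lambda a:-a[0]);d=o[0][2]-o[1][2];print('len',np.linalg.norm(d),'x-yaw',np.arctan2(d[1],d[0])%np.pi-np.pi/2)
        print(nm,o)
cop(calibration('top'),cv2.imread('pics/raw_top1.png'),(228,205,320,245),.045)
cop(calibration('scene'),cv2.imread('pics/raw_scene1.png'),(297,235,385,275),.045)
c=snap('top','t7.png');im=cv2.imread('pics/raw_t7.png');cop(c,im,(228,205,320,245),.045)
w=snap('wrist','w7.png');wi=cv2.imread('pics/raw_w7.png')
cv2.imwrite('pics/c7.png',np.hstack([cv2.resize(im[190:260,220:325],(480,320),interpolation=cv2.INTER_CUBIC),cv2.resize(wi,(320,320*3//4)).copy() if 0 else cv2.resize(wi,(320,320))]))
E
```

```text
len 0.1270399149873771 x-yaw -0.09222773084197144
copper [(np.int32(103), array([299.2, 227.5]), array([ 0.5628, -0.0205])), (np.int32(91), array([241.8, 220.5]), array([0.5745, 0.106 ]))]
white [(np.int32(96), array([238.1, 223.6]), array([0.573 , 0.1187])), (np.int32(29), array([269. , 220.7]), array([0.5821, 0.049 ])), (np.int32(60), array([268.7, 235.8]), array([0.5474, 0.0484])), (np.int32(44), array([303.3, 235.6]), array([ 0.5502, -0.0301]))]
len 0.13153938573674426 x-yaw -0.09059105933933465
copper [(np.int32(131), array([369.2, 258.2]), array([0.582 , 0.1066])), (np.int32(129), array([311.6, 251.4]), array([ 0.5701, -0.0244]))]
white [(np.int32(30), array([341.6, 241.5]), array([0.5151, 0.0441])), (np.int32(66), array([373.7, 267.2]), array([0.5813, 0.12  ]))]
len 0.06489869027954265 x-yaw -0.5298490694560671
copper [(np.int32(424), array([284.8, 224.4]), array([0.5688, 0.0114])), (np.int32(368), array([259.8, 208.8]), array([0.6016, 0.0674])), (np.int32(101), array([299.4, 228. ]), array([ 0.5617, -0.0209])), (np.int32(97), array([241.9, 220.3]), array([0.5749, 0.1057]))]
white [(np.int32(89), array([238. , 224.9]), array([0.5702, 0.1189])), (np.int32(46), array([304.4, 235.5]), array([ 0.5507, -0.0326])), (np.int32(39), array([272.5, 236.2]), array([0.5468, 0.0398]))]
```

View pics/c7.png

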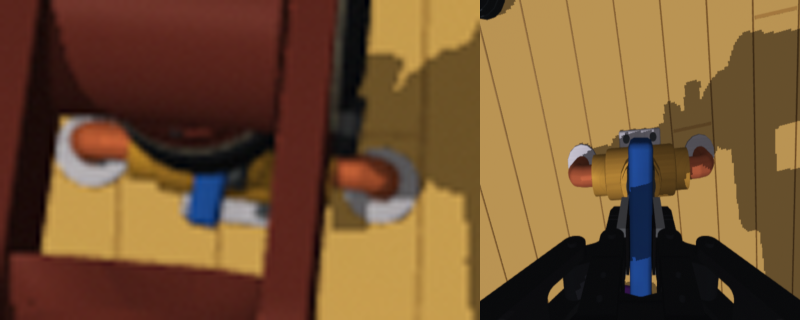

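The tap's shut yaw is -0.092 from both cameras. The bar is at -0.16, which is 0.07 past square and consistent with the slot's play, so the tang is at or near its stop, with no force spike. The last view shows the bar square across the pipe. I ease off 0.03, release and retreat.

```bash
python3 -m jog '[[0,0,0,0,0,-0.03,255],[0,0,0,0,0,-0.03,255],[0,0,0,0,0,-0.03,210],[0,0,0,0,0,-0.03,190],[0,0,0,0,0,-0.03,100],[0,0,0,0,0,-0.03,0],[0,0,0,0,0,-0.03,0],[0,0,0,0,0,-0.03,0]]' 20; python3 -m jog '[[0,0,0,0,0,0,0],[0,0,0,0,0,0,0],[0,0,0,0,0,0,0],[0,0,0,0,0,0,0]]'; python3 p.py
```

```text
t: 16.13
tool_pos: [0.5717, 0.0417, 0.1021]
tool_rot: [3.133, -0.204, 0.001]
contact_force: [-0.2, 0.1, 0.2]
opening: 0.0693
t: 16.47
tool_pos: [0.5717, 0.0417, 0.1021]
tool_rot: [3.133, -0.204, 0.001]
contact_force: [-0.3, 0.5, 0.5]
opening: 0.0852
yaw -0.13 pos [0.5717 0.0417 0.1021] F [-0.3  0.5  0.5] T [ 0.01 -0.    0.01] Ftool [-0.4 -0.4 -0.5] t 16.4667
plan [-0.1  -0.04  0.01] [ 0.002 -0.001 -0.   ] t 16.4667
```

```bash
python3 -m jog '[[0,0,-0.5,0,0,0,0],[0,0,-1.5,0,0,0,0],[0,0,-3,0,0,0,0],[0,0,-5,0,0,0,0],[0,0,-8,0,0,0,0],[0,0,-11,0,0,0,0],[0,0,-11,0,0,0,0],[0,0,-11,0,0,0,0]]'; python3 p.py
python3 - <<'E'
from h import *
c=snap('wrist','w8.png')
im=cv2.imread('pics/raw_w8.png');hsv=cv2.cvtColor(im,cv2.COLOR_BGR2HSV)
m=cv2.inRange(hsv,(100,120,40),(125,255,255)); k,l,s,ce=cv2.connectedComponentsWithStats(m);i=1+np.argmax(s[1:,4])
w=np.array([px2w(c,*q,.147) for q in np.argwhere(l==i)[:,::-1]])[:,:2];r=cv2.minAreaRect((w*1e4).astype(np.float32));b=cv2.boxPoints(r)/1e4
for e in(b[1]-b[0],b[2]-b[1]):print(np.linalg.norm(e),np.arctan2(e[1],e[0]))
print(np.array(r[0])/1e4)
cv2.imwrite('pics/w8.png',cv2.resize(im,(480,360)))
E
```

```text
t: 17.13
tool_pos: [0.5735, 0.0419, 0.2164]
tool_rot: [3.133, -0.204, 0.012]
contact_force: [0.1, 0.4, 0.6]
opening: 0.0854
yaw -0.13 pos [0.5735 0.0419 0.2164] F [0.1 0.4 0.6] T [ 0.01 -0.01  0.02] Ftool [ 0.  -0.4 -0.6] t 17.1333
plan [-0.37 -0.02 11.44] [ 0.002 -0.008 -0.   ] t 17.1333
0.088866524 -0.136715
0.013436142 1.4340793
[0.57072275 0.04253802]
```

View pics/w8.png

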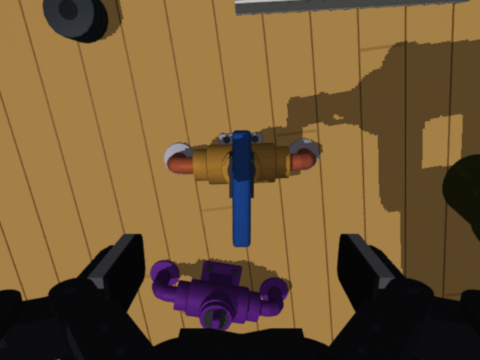

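The key stands on the stopcock. Its bar is 0.045 rad from square and its centre is within 1 mm of the stem, with the jaws clear. I hand in.

```bash
python3 -m jog '[[0,0,0,0,0,0,0],[0,0,0,0,0,0,0],[0,0,0,0,0,0,0]]'; python3 -c "
from station import finish_job
print(finish_job())"
```

```text
t: 17.43
tool_pos: [0.5716, 0.0419, 0.2126]
tool_rot: [3.133, -0.204, 0.002]
contact_force: [-0.3, 0.0, 0.3]
opening: 0.0854
the job is handed in; nothing more can be done
None
```

The T-key is standing fully home on the brass stopcock with its bar square across the pipe, let go, and I handed the job in at about 17.4 s. No verdict was reported.

- **Seating:** The socket went straight over the tang with no search. It met the shoulder at the expected height, with about 3 N of contact. I then turned it about 1.35 rad clockwise, with side forces around 2 N and torque of about 0.1–0.18 N m.
- **Final checks:** The last wrist picture puts the bar 0.045 rad from square. Its centre is within about 0.2 mm of where I measured the tang. The force readings are near zero and the jaws are clear. I didn't move near the pot, tray, rake or feet, and I made no separate measurement of them at the end.
- **First grasp failed:** The jaws shut above the bar because the fingertips sit about 27 mm farther back than the stated tool frame. The key didn't move, and I regripped lower.
- **Hard stop not felt:** No clear torque rise showed that the stopcock had reached its stop. I judged it shut from the bar's angle allowing for the slot's play, so the tang itself could be a few hundredths of a radian short.

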